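# Lock the card terminal's swing arm with its drop pin

### The job

Swing the card terminal's arm by its red stud until it stops inside the yellow yoke, then take the red-handled locking pin out of its blue block and push it down through both yoke ears and the arm's eye until its collar sits fully home on the upper ear, and let go. The yoke is never quite where its base plate suggests, so feel for the hole and be gentle: never push on the mount or the pin with more than about 25 N. Leave the calculator, the tape ring and the jar where they are.

Things in the scene. Friction and masses are not known exactly. Their poses are not given: they have to be found in the camera images.
- mount: Dark steel base plate, fixed on the desk, 100 x 310 x 8 mm (x, y, z); origin: centre of its underside, z up. A steel slide plate on it (top 14 mm above the desk) carries yoke, post and arm together; it is clamped up to 9 mm off nominal along the mount's x and also along its y. This shift is not measured, only seen or felt, and stays put. Frame of all 'nominal' points.
- yoke (a point): Nominal hole axis of the yellow yoke at the desk, 100 mm along +y from the mount's origin; the true axis is up to 9 mm off in x and in y. Two level ears 40 x 40 x 10 mm, sides along the mount's x and y, at heights 40-50 and 64-74 mm, a 13 mm upright hole in the centre of each. A web joins them on the +x side only; the other sides are open.
- detent (a point): Nominal point of the sprung brass ball in the +y wall of the lower ear's hole, 45 mm above the desk. It stands about 3 mm into the pin's path, gives way sideways and pushes the pin toward -y: the pin does not go home by its weight and must be pressed over its last 18 mm with some 2 to 12 N.
- post (a point): Nominal hinge axis of the arm at the desk, 100 mm along -y from the mount's origin, same unmeasured shift as the yoke. The arm is a flat bar 30 mm wide at heights 53-61 mm; its eye, a 13 mm hole in a 36 x 40 mm plate, is 200 mm from this axis. A grey card terminal, 150 mm across and 80 mm along the arm, heights 80 to 120 mm, rides over the post.
- stud_shut (a point): Nominal foot of the arm's red stud when the arm is shut, 15 mm along +y from the mount's origin, 61 mm above the desk, same unmeasured shift. Round upright stud, 14 mm diameter, heights 61 to 95 mm, 115 mm from the hinge axis; it swings with the arm, this point does not.
- swing (a joint): Angle of the arm, rad. 0 = shut against its stop, the eye (13 mm hole) between the ears in line with their holes. It grows as the arm opens anticlockwise seen from above: stud and eye move to the mount's -x side, the arm lying along the mount's +y when shut. Range 0 to 0.9. It stays where left; some 2 to 6 N at the stud moves it.
- pin: Loose upright steel pin, 78 mm long, about 0.1 kg; origin: centre of its tip (lower end), z up its axis. Shank 10 mm diameter from 0 to 44 mm, tapered to 6 mm over the first 6 mm; collar 22 mm diameter from 44 to 48; red square grip 16 x 16 mm from 48 to 78, flats along its x and y. Starts in the blue block, tip 6 mm above the desk; home in the yoke, tip 30 mm above the desk.
- holder: Blue parking block, fixed, 60 x 60 x 50 mm with a 17 mm hole through its centre in which the pin stands, collar on the block's top; origin at the centre of its underside.
- calculator: Bystander: grey desk calculator lying flat, 100 x 150 x 18 mm; origin at the centre of its underside.
- tape: Bystander: yellow plastic tape ring lying flat, 90 mm diameter, 45 mm high; origin at the centre of its underside.
- jar: Bystander: green tea jar with white cap, 72 mm diameter, 130 mm high; origin at the centre of its underside.
There are look-alikes about, which are no part of the job. Of the things like the pin, leave any that is green; of the rest the larger one is meant.

How it is judged:
By the outcome, as a careful person would: the job done as asked, in the order asked, and still so for the second after the job is handed in, with the robot touching nothing.
It also fails if it takes over 70 s, if anything falls off the work surface, if the arm or the gripper's body presses on something with over 40 N, if the wrist force passes 120 N, or if a joint passes its speed limit or range.

### The arm

A 6-joint arm with a two-finger parallel gripper is mounted at the origin on the work surface. World frame = base frame: x ahead of the robot, y to its left, z up, the work surface at z = 0. Lengths are in m, angles in rad, forces in N, time in s.
With the tool pointing down it reaches from about 0.375 to 0.975 m from the base axis. Payload 3.8 kg.
Tool frame: the origin (TCP) lies midway between the tips of the shut fingers; the grasp point (between the pads) lies 19 mm behind it; x points along the fingers, y is the direction in which the jaws open and shut, and the axes are right-handed (so a half turn about x gives the same grasp; the last joint's range is limited). The gripper opens to 88 mm and grips with 3 to 60 N. Pads are 18 mm wide; open, the fingers measure 123 mm over their backs; the gripper's body (75 mm by 187 mm) begins 45 mm behind the grasp point.
Start: joints at [1.249, 0.264, 1.604, -0, 1.274, -0.037], TCP at [0.19, 0.648, 0.239] pointing down, gripper open.
Joint ranges: [-2.63, 2.63], [-0.94, 2.18], [0.31, 2.57], [-1.31, 4.45], [0, 2.66], [-2.55, 2.55]. Speed limits (rad/s): [2.57, 2.57, 3.14, 3.14, 3.14, 3.14].

### API

Orientations are given as a rotation vector (axis times angle).
In Python, from cell import manip, inverse_kinematics, cams, order gives the robot as it stands. Calls block until the motion is done:
- manip.move_pose(position, orientation): joint-space move of the TCP to a pose.
- manip.move_linear(position, rate=0.15, rot=None): straight line of the TCP; rot=None keeps the orientation; rate is the mean speed in m/s.
- manip.set_joints(angles): joint-space move.
- manip.set_gripper(opening, force=None): finger opening in m; force is the grip in N (None keeps the last); returns when the fingers have stopped.
- manip.dwell(seconds).
- inverse_kinematics(position, orientation): joint angles nearest the present ones, or None.
- manip.state(): the state.
- cams.capture(name): name is "scene" or "side" or "wrist"; returns a dict with "image" (420x560x3 uint8, blue, green, red), "z_map" (420x560 float32, m along the optical axis (not along the pixel's ray), 0 where there is no reading), "intrinsics" (3x3 intrinsics, pixels), "k1" (the pictures are not rectified: a ray, as slopes to the right and down, at radius r is drawn at 1 + k1 r^2 times it, then the intrinsics apply), "position" and "orientation" of the camera in the world; the wrist camera has in their place "T_tool_cam" (4x4, takes a point from camera to tool coordinates, whose origin is the TCP and whose axes are the tool frame's). Camera axes: x right, y down, z forward; pixel columns grow to the right and rows downward; lengths in m; the calibration is good to about 2 mm. A picture is of the moment at which its call begins: read the wrist's pose just before it.
A pose or a line that the arm cannot do raises manip.IKError and nothing moves.
- order.close_job(): hands the job in, once; it reports no verdict.
The state is a dict: "clock": time; "joint_pos": joint angles; "joint_velocities": joint speeds; "tau": joint torques, N m; "tool_pos": TCP position; "tcp_rot": TCP orientation; "contact_force": force on the tool from outside, world axes, zero at the start; "moment": the same for the moment, N m; "gripper_width": finger opening in m.
Only numpy, scipy, OpenCV 4.12 (cv2) and the standard library are available. Lean on these libraries where they do the work, as an engineer would, in place of code of your own. Each camera call takes 0.05 s, during which the arm holds its last target. There are 200 camera calls.

## Working session

There is one attempt and no reset: what is moved stays moved. The work goes in short steps, each a Python script; the robot and the scene stay as the last script left them, time stands still between calls to the robot, and variables do not carry over. Pictures are saved under pics/ and viewed, on a budget of 10 in all, crops included, one or two more only if the job needs it, and the job is handed in when it is done.

```bash
ls; mkdir -p pics; cat > h.py <<'E'
import numpy as np, cv2
from cell import manip, inverse_kinematics, cams, order
from scipy.spatial.transform import Rotation as R
def rotm(o):
    o=np.array(o,float)
    return o if o.shape==(3,3) else (R.from_rotvec(o).as_matrix() if o.size==3 else R.from_quat(o).as_matrix())
def cap(name):
    s=manip.state(); c=cams.capture(name)
    if name=="wrist":
        T=np.eye(4);T[:3,:3]=rotm(s["tcp_rot"]);T[:3,3]=s["tool_pos"];T=T@np.array(c["T_tool_cam"])
        c["R"],c["p"]=T[:3,:3],T[:3,3]
    else: c["R"],c["p"]=rotm(c["orientation"]),np.array(c["position"])
    return c
def slopes(c,uv):
    K=np.array(c["intrinsics"],float)
    return cv2.undistortPoints(np.array(uv,float).reshape(-1,1,2),K,np.array([c["k1"],0,0,0.])).reshape(-1,2)
def ray(c,uv):
    s=slopes(c,uv); d=np.c_[s,np.ones(len(s))]@c["R"].T
    return d
def onplane(c,uv,z):
    d=ray(c,uv); return c["p"]+d*((z-c["p"][2])/d[:,2:])
def cloud(c):
    z=c["z_map"];v,u=np.nonzero(z>0)
    s=slopes(c,np.c_[u,v]);P=(np.c_[s,np.ones(len(s))]*z[v,u][:,None])@c["R"].T+c["p"]
    out=np.full(z.shape+(3,),np.nan);out[v,u]=P;return out
E
python3 - <<'E'
from h import *
import pickle
for n in("scene","side","wrist"):
    c=cap(n);pickle.dump(c,open(n+"0.pkl","wb"));print(n,c["p"],c["R"][:,2],c["k1"],np.array(c["intrinsics"]).ravel()[[0,2,5]])
    cv2.imwrite(f"pics/{n}0.png",c["image"])
s=manip.state();print(s)
E
```

```text
pics
scene [1.15696179 0.1424871  0.82342028] [-0.58124704 -0.17133104 -0.79548573] 0.013513638128811149 [415.73489977 279.32371559 208.20993695]
side [0.42712355 0.77307019 0.67086999] [ 0.1993915  -0.76504309 -0.61233332] -0.11712005227646738 [453.27384643 278.93708465 212.9089246 ]
wrist [0.1262966  0.66488618 0.38354387] [ 0.24744184 -0.07499062 -0.96599635] -0.021769280379549616 [308.29597093 281.85525492 206.69970484]
{'clock': 0.15, 'joint_pos': array([ 1.24912610e+00,  2.64575224e-01,  1.60503747e+00, -8.02343481e-06,
        1.27371966e+00, -3.68730282e-02]), 'joint_velocities': array([-1.63830925e-03, -1.54011990e-03, -6.32648012e-03, -1.13343702e-03,
       -6.07874422e-04, -1.98934730e-05]), 'tau': array([ 4.62229164e-04, -5.02839804e+01, -3.57470298e+01,  7.29979458e-02,
        2.49214150e-02, -7.90915510e-05]), 'tool_pos': array([0.18946348, 0.64729409, 0.23768965]), 'tcp_rot': array([ 0.22220066,  1.55951494, -0.22489931]), 'contact_force': array([-0.08994686,  0.30455271,  0.15093109]), 'moment': array([-0.00822802,  0.00512862, -0.04704812]), 'gripper_width': 0.08825266654189523}
```

View pics/scene0.png

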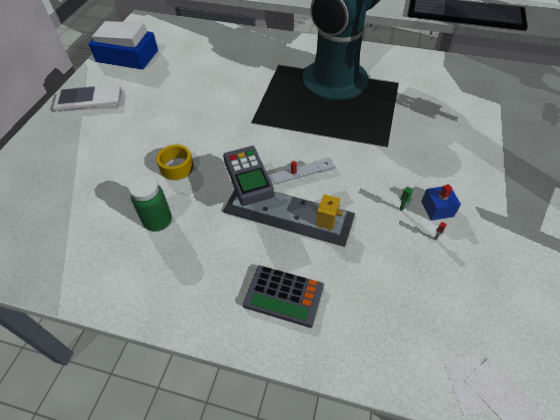

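View pics/side0.png

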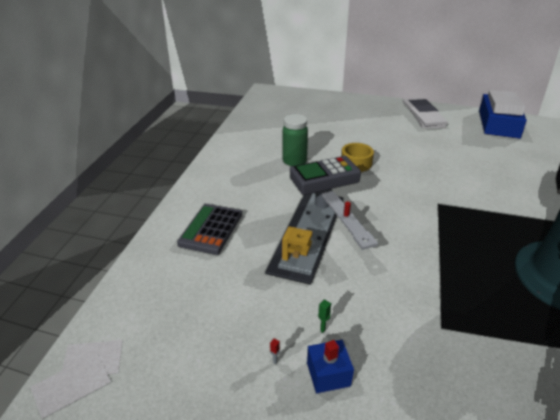

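Scene: the terminal is at (250,175), the arm stud at (293,167) and the yellow yoke at (328,210). Pin candidates are the red pin in the blue block (446,191), the green one (405,197) and a small loose red one (440,230). I choose the one in the block, since it is larger, not green, and stands in the blue block.

```bash
python3 - <<'E'
from h import *
import pickle
C={n:pickle.load(open(n+"0.pkl","rb")) for n in("scene","side")}
rng={"red":[((0,130,70),(8,255,255)),((172,130,70),(180,255,255))],"blue":[((108,120,50),(130,255,255))],"yel":[((17,130,80),(32,255,255))],"green":[((40,110,30),(85,255,255))]}
for n,c in C.items():
    hsv=cv2.cvtColor(c["image"],cv2.COLOR_BGR2HSV);P=cloud(c)
    for k,rs in rng.items():
        m=sum(cv2.inRange(hsv,np.array(a),np.array(b)) for a,b in rs).astype(np.uint8)
        N,L,S,ce=cv2.connectedComponentsWithStats(m)
        for i in range(1,N):
            if S[i,4]<25: continue
            p=P[L==i];p=p[~np.isnan(p[:,0])]
            if len(p)<5: continue
            zt=np.percentile(p[:,2],95);t=p[p[:,2]>zt-.006]
            print(n,k,S[i,4],ce[i].round(),"min",np.percentile(p,3,0).round(3),"max",np.percentile(p,97,0).round(3),"top",np.median(t,0).round(4))
c=C["scene"];crops=[]
for (u,v) in((440,205),(320,205)):
    crops.append(cv2.resize(c["image"][v-45:v+45,u-60:u+60],None,fx=3.3,fy=3.3,interpolation=cv2.INTER_CUBIC))
c=C["side"]
for (u,v) in((315,350),(320,220)):
    crops.append(cv2.resize(c["image"][v-45:v+45,u-60:u+60],None,fx=3.3,fy=3.3,interpolation=cv2.INTER_CUBIC))
cv2.imwrite("pics/crop1.png",np.vstack([np.hstack(crops[:2]),np.hstack(crops[2:])]))
E
```

```text
scene red 30 [232. 157.] min [ 0.515 -0.165  0.114] max [ 0.53  -0.15   0.119] top [ 0.523  -0.1571  0.1168]
scene red 49 [293. 167.] min [ 0.479 -0.023  0.066] max [ 0.49  -0.013  0.096] top [ 0.4858 -0.0177  0.0931]
scene red 67 [447. 190.] min [0.448 0.334 0.056] max [0.468 0.351 0.085] top [0.4602 0.3416 0.0828]
scene red 25 [443. 225.] min [0.545 0.335 0.058] max [0.556 0.346 0.062] top [0.5506 0.3413 0.0599]
scene blue 1451 [125.  52.] min [ 0.004 -0.8    0.005] max [ 0.114 -0.631  0.071] top [ 0.0989 -0.6706  0.0692]
scene blue 832 [440. 204.] min [0.437 0.305 0.004] max [0.496 0.377 0.051] top [0.4663 0.3346 0.049 ]
scene yel 768 [174. 162.] min [ 0.455 -0.378  0.002] max [ 0.538 -0.295  0.046] top [ 0.4966 -0.3368  0.0434]
scene yel 29 [241. 155.] min [ 0.503 -0.147  0.114] max [ 0.518 -0.133  0.119] top [ 0.5107 -0.1399  0.1169]
scene yel 600 [328. 212.] min [0.547 0.068 0.021] max [0.597 0.109 0.075] top [0.5723 0.0874 0.0731]
scene green 27 [249. 152.] min [ 0.491 -0.131  0.115] max [ 0.506 -0.117  0.119] top [ 0.4984 -0.1226  0.1171]
scene green 438 [251. 180.] min [ 0.5
[... 743 characters left out ...]
0.769  0.007] max [ 0.11  -0.626  0.071] top [ 0.0914 -0.6443  0.0683]
side blue 1587 [329. 368.] min [0.42  0.319 0.006] max [0.489 0.38  0.051] top [0.4548 0.3517 0.0494]
side yel 506 [358. 154.] min [ 0.454 -0.377  0.008] max [ 0.528 -0.293  0.045] top [ 0.488  -0.3177  0.0429]
side yel 727 [295. 242.] min [0.544 0.071 0.024] max [0.593 0.113 0.076] top [0.568  0.0901 0.0741]
side green 1038 [299. 154.] min [ 0.557 -0.298  0.012] max [ 0.686 -0.067  0.119] top [ 0.5778 -0.0893  0.1176]
side green 306 [197. 222.] min [ 0.8   -0.015  0.018] max [0.822 0.092 0.022] top [0.8117 0.0411 0.0205]
side green 204 [324. 313.] min [0.474 0.254 0.013] max [0.489 0.268 0.078] top [0.4812 0.2603 0.077 ]
```

View pics/crop1.png

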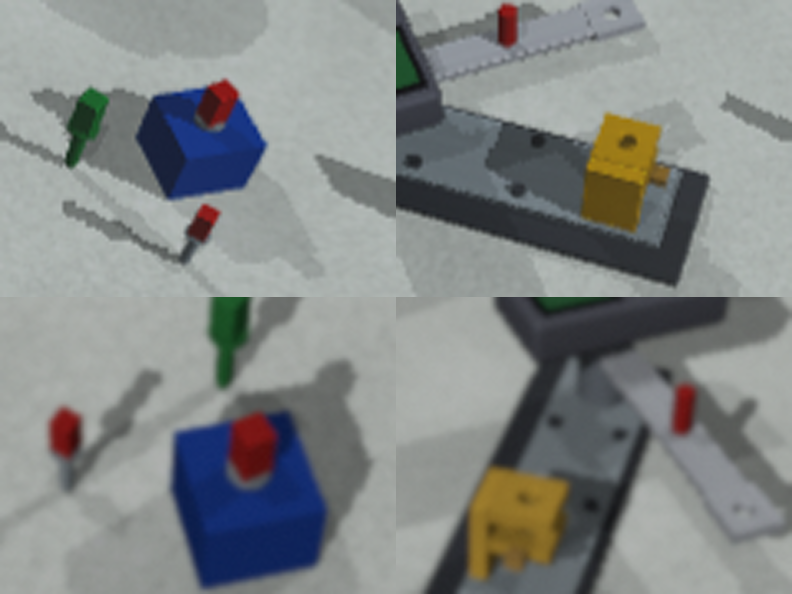

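The crop shows the red gripped pin standing with its collar on the blue block, so the choice is confirmed. It also shows the yoke's top hole, open towards the robot, and the stud and eye on the swung arm. Next is a wrist view from above.

```bash
cat >> h.py <<'E'
def down(a):  # tool down, jaws along angle a (rad) in world xy
    y=np.array([np.cos(a),np.sin(a),0]);x=np.array([0,0,-1.]);return R.from_matrix(np.c_[x,y,np.cross(x,y)]).as_rotvec()
E
python3 - <<'E'
from h import *
import pickle
c=pickle.load(open("scene0.pkl","rb"))
p=onplane(c,[(225,212),(348,243)],0.0);d=p[1]-p[0];print(p,np.degrees(np.arctan2(d[1],d[0]))-90)
Pz=cloud(c);sel=Pz[(np.abs(Pz[...,2]-.009)<.009-.004)&(Pz[...,0]>.5)&(Pz[...,0]<.68)&(Pz[...,1]>-.2)&(Pz[...,1]<.2)]
print(len(sel),cv2.minAreaRect((sel[:,:2]*1000).astype(np.float32)))
print(np.array(cams.capture("wrist")["T_tool_cam"]).round(3))
print(rotm(manip.state()["tcp_rot"]).round(2))
yaw=np.arctan2(d[1],d[0])-np.pi/2
for a in (yaw,yaw+np.pi):
    q=inverse_kinematics([.49,.03,.27],down(a));print(a,q)
E
```

```text
[[ 0.60109058 -0.16186585  0.        ]
 [ 0.61271422  0.14719464  0.        ]] -2.1538553182332976
2714 ((588.2978515625, -10.76617431640625), (309.53594970703125, 148.67575073242188), 85.36647033691406)
[[ 0.001 -0.259  0.966 -0.146]
 [ 1.     0.001 -0.    -0.001]
 [-0.001  0.966  0.259 -0.066]
 [ 0.     0.     0.     1.   ]]
[[-0.    0.28  0.96]
 [-0.    0.96 -0.28]
 [-1.   -0.   -0.  ]]
-0.03759186691476124 [ 1.04050368e-02 -1.08703670e-01  1.94607486e+00 -4.44089210e-16
  1.30422146e+00  4.79969037e-02]
3.104000786675032 None
```

```bash
python3 - <<'E'
from h import *
import pickle
manip.move_pose([.53,.08,.25],down(-.04))
c=cap("wrist");pickle.dump(c,open("w1.pkl","wb"));cv2.imwrite("pics/w1.png",c["image"]);print(manip.state()["clock"],c["p"])
E
```

```text
2.6083 [0.53268233 0.14555992 0.3960252 ]
```

View pics/w1.png

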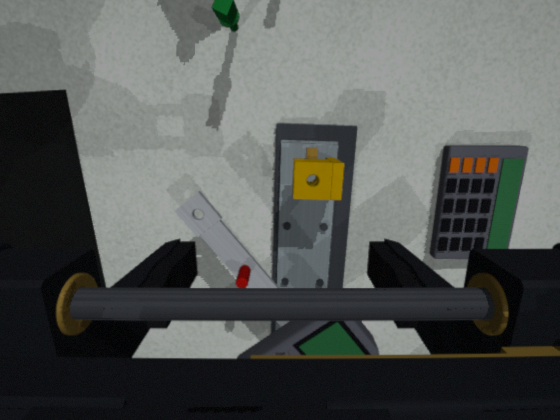

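The view shows the yoke hole at (313,180), the eye at (198,214), the stud at (243,275), and the mount's long edges nearly vertical at x≈275 and 355.

```bash
cat >> h.py <<'E'
def hole(c,uv,z,r=14):
    u,v=uv;g=cv2.cvtColor(c["image"],cv2.COLOR_BGR2GRAY)[v-r:v+r,u-r:u+r]
    t,m=cv2.threshold(g,0,255,cv2.THRESH_BINARY_INV+cv2.THRESH_OTSU)
    N,L,S,ce=cv2.connectedComponentsWithStats(m)
    i=min(range(1,N),key=lambda i:np.hypot(*(ce[i]-r))+100*(S[i,4]<8))
    px=ce[i]+[u-r,v-r];return px,S[i],onplane(c,[px],z)[0]
def mask(c,rs):
    hsv=cv2.cvtColor(c["image"],cv2.COLOR_BGR2HSV)
    return sum(cv2.inRange(hsv,np.array(a),np.array(b)) for a,b in rs).astype(np.uint8)
RED=[((0,130,70),(8,255,255)),((172,130,70),(180,255,255))];YEL=[((17,130,60),(32,255,255))]
E
python3 - <<'E'
from h import *
import pickle
c=pickle.load(open("w1.pkl","rb"))
print("yoke",hole(c,(313,180),.074)); print("eye",hole(c,(198,214),.061))
m=mask(c,YEL)[130:215,270:370];v,u=np.nonzero(m);P=cloud(c)[130:215,270:370]
top=P[(m>0)&(P[...,2]>.068)];print("yoketop",cv2.minAreaRect((top[:,:2]*1000).astype(np.float32)),np.median(top[:,2]))
m=mask(c,RED);m[:,:200]=0;m[:,300:]=0;P=cloud(c)
s=P[(m>0)];s=s[~np.isnan(s[:,0])];t=s[s[:,2]>.088];print("stud",len(s),np.median(t,0),s.min(0),s.max(0))
# mount edges: dark plate left edge at rows
g=cv2.cvtColor(c["image"],cv2.COLOR_BGR2GRAY).astype(int)
L=[];Rr=[]
for v in range(140,245,8):
    L.append((262+np.argmin(np.diff(g[v,262:285])),v)); Rr.append((338+np.argmax(np.diff(g[v,338:365])),v))
for E_ in(L,Rr):
    p=onplane(c,E_,.008);k=np.polyfit(p[:,1],p[:,0],1);print("edge",k,np.degrees(np.arctan(-k[0])),np.abs(np.polyval(k,p[:,1])-p[:,0]).max())
E
```

```text
yoke (array([313.75641026, 181.41025641]), array([ 8,  9, 13, 11, 78], dtype=int32), array([0.56437157, 0.08582105, 0.074     ]))
eye (array([194.74418605, 215.13953488]), array([ 7,  9, 12, 11, 43], dtype=int32), array([0.43027588, 0.0497361 , 0.061     ]))
yoketop ((568.5807495117188, 86.47882843017578), (40.42808151245117, 52.10266876220703), 86.2080078125) 0.0740076563914926
stud 230 [ 0.48313827 -0.01671604  0.09473816] [ 0.47185117 -0.07667961  0.00124429] [ 0.48906599 -0.01137339  0.09665845]
edge [0.07042992 0.51339893] -4.028684635397374 0.002147420375219311
edge [0.0717358  0.61390629] -4.10312992853728 0.0005234930689881345
```

```bash
cat > swing.py <<'E'
from h import *
yaw=np.radians(-4.1);xd=np.array([np.cos(yaw),np.sin(yaw),0]);yd=np.array([-np.sin(yaw),np.cos(yaw),0])
H=np.array([.5635,.0862,0])-.2*yd
def pose(th,lead,z):
    r=R.from_euler('z',th).as_matrix();return H+r@(.115*yd)+lead*(r@xd)+[0,0,z],down(yaw+th)
th0=.674
p,o=pose(th0,0,.16);manip.set_gripper(.036,20);manip.move_pose(p,o)
f0=np.array(manip.state()["contact_force"])
p,o=pose(th0,0,.07);manip.move_linear(p,.12)
print("down",np.array(manip.state()["contact_force"])-f0)
manip.set_gripper(.022)
print("set",np.array(manip.state()["contact_force"])-f0,manip.state()["gripper_width"])
ths=list(np.linspace(th0,.1,8)[1:])+list(np.arange(.085,-.12,-.015))
for th in ths:
    p,o=pose(th,0.0,.07);manip.move_linear(p,.08,rot=o)
    f=np.array(manip.state()["contact_force"])-f0
    r=R.from_euler('z',th).as_matrix();ft=f@(r@xd)
    print(round(th,3),"ft",round(ft,1),f.round(1))
    if ft<-11 or np.linalg.norm(f)>16: break
print(manip.state()["tool_pos"],manip.state()["clock"])
E
python3 swing.py
```

```text
down [-0.1184583  -0.02303229 -0.84848618]
set [-0.61359026 -0.07310121 -1.18942816] 0.021809720179329122
0.592 ft -0.6 [-0.8  0.1 -0.1]
0.51 ft -0.6 [-0.9  0.4 -0.8]
0.428 ft -0.7 [-0.7 -0.3 -1.4]
0.346 ft -0.0 [-0.1  0.1 -1.9]
0.264 ft -0.6 [-0.6  0.2 -0.8]
0.182 ft -0.5 [-0.4 -1.  -1.1]
0.1 ft -0.1 [-0.1 -0.2  0.1]
0.085 ft -3.2 [-3.2  0.3  0.5]
0.07 ft -3.2 [-3.2 -0.   0.8]
0.055 ft -2.6 [-2.6 -0.  -0.9]
0.04 ft -2.5 [-2.5  0.3 -0.8]
0.025 ft -1.9 [-1.9 -0.5 -1.1]
0.01 ft -2.5 [-2.5  0.1 -1.9]
-0.005 ft -2.4 [-2.5 -0.1 -1.3]
-0.02 ft -2.3 [-2.3 -0.1 -1.7]
-0.035 ft -5.3 [-5.3 -0.2  0.7]
-0.05 ft -9.9 [-10.   -0.2   6.1]
-0.065 ft -14.6 [-14.8  -0.9   9.8]
[0.56076111 0.00076383 0.06964644] 10.2333
```

```bash
python3 - <<'E'
from h import *
import pickle
s=manip.state();p=np.array(s["tool_pos"]);yaw=np.radians(-4.1)
manip.move_linear(p+[-.004,0,0],.05);manip.set_gripper(.036);manip.move_linear([p[0]-.004,p[1],.17],.2)
manip.move_pose([.565,.055,.19],down(yaw));c=cap("wrist");pickle.dump(c,open("w2.pkl","wb"))
P=cloud(c)
m=mask(c,RED);t=P[(m>0)&(P[...,2]>.088)&(P[...,1]<.05)];print("stud",len(t),np.median(t,0) if len(t) else 0)
m=mask(c,YEL);top=P[(m>0)&(P[...,2]>.068)&(P[...,2]<.08)&(P[...,1]>.04)];print("yoketop",cv2.minAreaRect((top[:,:2]*1000).astype(np.float32)),np.median(top[:,2]))
im=c["image"].copy()
a=cv2.resize(im[60:300,180:420],(480,480),interpolation=cv2.INTER_CUBIC)
manip.move_pose([.455,.36,.20],down(yaw+np.pi/4*0+.3));c=cap("wrist");pickle.dump(c,open("w3.pkl","wb"));P=cloud(c)
m=mask(c,RED);t=P[(m>0)&(P[...,2]>.08)];print("pin",len(t),np.median(t,0),cv2.minAreaRect((t[:,:2]*1000).astype(np.float32)))
mb=mask(c,[((108,120,50),(130,255,255))]);t=P[(mb>0)&(np.abs(P[...,2]-.05)<.004)];print("block",np.median(t,0),cv2.minAreaRect((t[:,:2]*1000).astype(np.float32)))
v,u=np.nonzero(m);print(u.mean(),v.mean(),manip.state()["clock"])
b=cv2.resize(c["image"],(400,300));o=np.zeros((480,880,3),np.uint8);o[:,:480]=a;o[:300,480:]=b
cv2.imwrite("pics/w23.png",cv2.resize(o,(790,430)))
E
```

```text
stud 211 [0.55712754 0.00396883 0.09471243]
yoketop ((568.8931274414062, 86.20153045654297), (40.025115966796875, 51.484092712402344), 86.10871124267578) 0.07402703887529771
pin 307 [0.45631655 0.34262557 0.08394545] ((456.6562194824219, 342.0195617675781), (15.095928192138672, 16.068214416503906), 37.44241714477539)
block [0.4548222  0.3460321  0.05007837] ((456.3292236328125, 341.6166687011719), (59.458396911621094, 60.373291015625), 26.393468856811523)
304.60101867572155 219.94057724957554 13.275
```

View pics/w23.png

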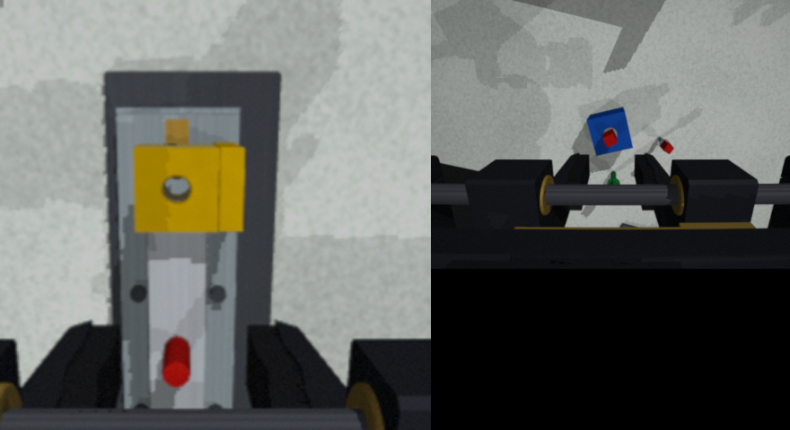

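```bash
python3 - <<'E'
from h import *
import pickle
a=np.radians(34);o=down(a);P=[.4565,.342]
manip.set_gripper(.044,25)
manip.move_pose(P+[.15],o);f0=np.array(manip.state()["contact_force"])
manip.move_linear(P+[.058],.12);print("dn",np.array(manip.state()["contact_force"])-f0)
manip.set_gripper(.0,25);s=manip.state();print("grip",s["gripper_width"],np.array(s["contact_force"])-f0,s["tool_pos"])
manip.move_linear(P+[.10],.06);print("lift",np.array(manip.state()["contact_force"])-f0)
manip.move_linear(P+[.20],.2);s=manip.state();print("up",np.array(s["contact_force"])-f0,s["gripper_width"],np.array(s["moment"]))
yaw=np.radians(-4.1)
manip.move_pose([.5633,.0866,.20],down(yaw));
for n in("side","scene","wrist"):
    c=cap(n);pickle.dump(c,open(n+"4.pkl","wb"))
    if n=="side": x=c["image"][130:280,195:395]
    if n=="scene": y=c["image"][110:260,228:428]
    if n=="wrist": z=c["image"]
print(manip.state()["tool_pos"],manip.state()["clock"])
o=np.vstack([np.hstack([cv2.resize(i,(400,300),interpolation=cv2.INTER_CUBIC) for i in(x,y)]),np.hstack([cv2.resize(z,(400,300)),np.zeros((300,400,3),np.uint8)])])
cv2.imwrite("pics/p4.png",o)
E
```

```text
dn [ 0.11276323 -0.9078773   1.47946252]
grip 0.01608412448010243 [-0.04786822 -1.62201977  3.39529805] [0.45677932 0.34217616 0.05848856]
lift [ 0.17420252 -1.0169207  -1.0037465 ]
up [ 0.34074378 -0.95838858 -1.00128033] 0.015727193723353385 [-0.04294185  0.0425023  -0.06509835]
[0.56291884 0.08804411 0.19980759] 18.2417
```

View pics/p4.png

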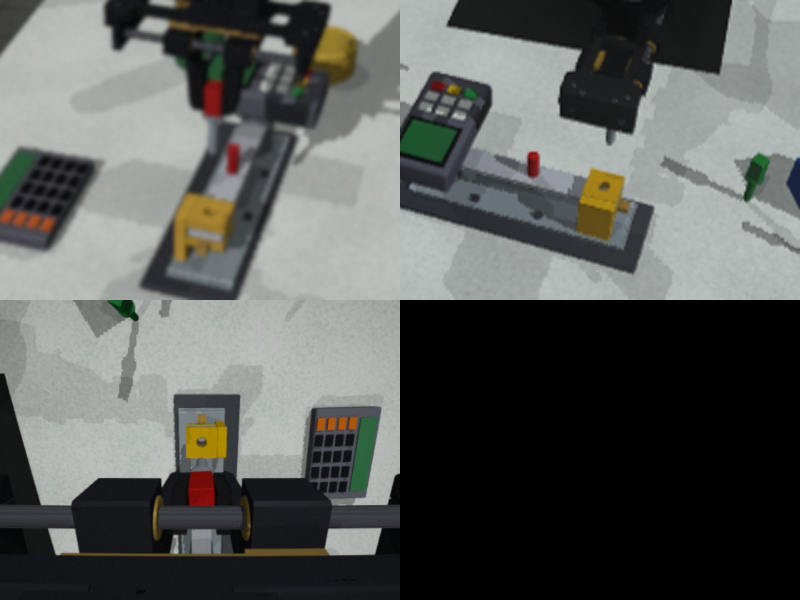

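```bash
python3 - <<'E'
from h import *
import pickle
c=pickle.load(open("wrist4.pkl","rb"));P=cloud(c);m=mask(c,RED);t=P[(m>0)];t=t[t[:,2]>.15];zt=np.percentile(t[:,2],97);tt=t[t[:,2]>zt-.004]
print("pin top",zt,cv2.minAreaRect((tt[:,:2]*1000).astype(np.float32)),t[:,1].max())
s=manip.state();print(s["tool_pos"],s["clock"])
f0=np.array(s["contact_force"])
X=np.array([.5633,.0866])
manip.move_linear([*X,.135],.15)
s=manip.state();f0=np.array(s["contact_force"]);print(s["tool_pos"])
for z in np.arange(.130,.1125,-.002):
    manip.move_linear([*X,z],.04);s=manip.state();f=np.array(s["contact_force"])-f0
    print(round(z-.052,4),f.round(1),np.array(s["tool_pos"]).round(4))
    if np.linalg.norm(f)>7: break
print(manip.state()["clock"])
E
```

```text
pin top 0.22608793353190249 ((563.1461791992188, 89.9504165649414), (12.328192710876465, 15.652286529541016), 88.12977600097656) 0.096341082287804
[0.56291884 0.08804411 0.19980759] 18.2417
[0.56347999 0.08697252 0.13524509]
0.078 [-0.  -1.6 -0.3] [0.5638 0.0867 0.1307]
0.076 [-0.3  0.1 -0.7] [0.5633 0.0866 0.1281]
0.074 [ 0.  -0.1 -0.8] [0.5631 0.0866 0.1258]
0.072 [-0.1 -0.7  0.3] [0.5631 0.0866 0.1238]
0.07 [-0.4 -0.1 -1. ] [0.5632 0.0866 0.1218]
0.068 [-0.8  0.1  0.4] [0.5632 0.0866 0.1198]
0.066 [-0.2 -1.  -0.3] [0.5631 0.0866 0.1178]
0.064 [-1.6 -0.9  2.1] [0.5632 0.0866 0.1158]
0.062 [-1.1 -0.8  0.7] [0.5632 0.0866 0.1138]
21.1
```

```bash
cat > ins.py <<'E'
from h import *
import sys
z0,zend,dz=map(float,sys.argv[1:4]);X=np.array([float(sys.argv[4]),float(sys.argv[5])])
f0=np.array([float(v) for v in sys.argv[6:9]]) if len(sys.argv)>6 else np.zeros(3)
for z in np.arange(z0,zend-1e-6,-dz):
    manip.move_linear([*X,z],.04);s=manip.state();f=np.array(s["contact_force"])-f0
    print(round(z-.052,4),f.round(1),np.array(s["tool_pos"]).round(4),round(s["gripper_width"],4))
    if f[2]>14 or np.hypot(*f[:2])>9: print("STOP");break
    h=np.hypot(*f[:2])
    if h>1.3: X=X+f[:2]*min(.0002,.0008/h)
print(manip.state()["clock"],X)
E
python3 - <<'E'
from h import *
print(manip.state()["contact_force"])
E
python3 ins.py .112 .096 .002 .5630 .0866 .3 -.9 -.8
```

```text
[-0.7207188  -0.30270686 -0.57795945]
0.06 [-0.5  0.1 -0.9] [0.5628 0.0866 0.1118] 0.0161
0.058 [-0.8  0.4 -0. ] [0.5629 0.0866 0.1098] 0.0157
0.056 [-1.1  0.2  0.2] [0.5629 0.0866 0.1078] 0.0161
0.054 [-0.8  1.1 -0.2] [0.5629 0.0866 0.1058] 0.0156
0.052 [-0.9  2.  -0.5] [0.5627 0.0868 0.1038] 0.0159
0.05 [ 0.8  1.1 -1.8] [0.5625 0.0872 0.1018] 0.0161
0.048 [-0.1  0.9  0.2] [0.5627 0.0874 0.0998] 0.0158
0.046 [0.9 0.1 0.2] [0.5629 0.0872 0.0979] 0.0161
0.044 [ 0.4 -0.  -0.2] [0.563  0.0871 0.0959] 0.0156
23.35 [0.56282702 0.08743564]
```

```bash
python3 ins.py .0945 .081 .0015 .5628 .0871 .3 -.9 -.8
```

```text
0.0425 [ 1.4 -1.8  1. ] [0.563  0.0869 0.0946] 0.0158
0.041 [ 1.3 -1.6  0.4] [0.563  0.0866 0.0927] 0.0154
0.0395 [-0.2 -1.2 -0.3] [0.563  0.0865 0.0912] 0.0159
0.038 [-1.1 -0.6  0.4] [0.5631 0.0865 0.0898] 0.0157
0.0365 [-0.5 -0.7  0. ] [0.5632 0.0864 0.0882] 0.0159
0.035 [-0.1 -1.1 -1.8] [0.5631 0.0864 0.0866] 0.0159
0.0335 [ 0.4 -0.4 -1.9] [0.5632 0.0864 0.0852] 0.0157
0.032 [-0.3 -0.3 -1.2] [0.5632 0.0864 0.0837] 0.0157
0.0305 [-1.7 -0.3  1. ] [0.5634 0.0865 0.0825] 0.0156
0.029 [-3.1 -1.   8.4] [0.5635 0.0864 0.0824] 0.0158
25.85 [0.5623928  0.08617248]
```

```bash
python3 - <<'E'
from h import *
import pickle
f0=np.array([.3,-.9,-.8])
for z in(.0805,.080,.0795):
    manip.move_linear([.563,.0864,z],.04);s=manip.state();f=np.array(s["contact_force"])-f0;print(f.round(1),np.array(s["tool_pos"]).round(4))
    if f[2]>13: break
manip.move_linear([.563,.0864,.0823],.04)
manip.set_gripper(.04);print(np.array(manip.state()["contact_force"])-f0)
manip.move_linear([.563,.0864,.16],.15)
manip.move_pose([.555,.05,.22],down(np.radians(-4.1)));c=cap("wrist");P=cloud(c)
m=mask(c,RED);z=P[(m>0)&(P[...,1]>.05)&(P[...,1]<.12)];z=z[~np.isnan(z[:,0])];zt=np.percentile(z[:,2],95);t=z[z[:,2]>zt-.004]
print("pin top z",zt,cv2.minAreaRect((t[:,:2]*1000).astype(np.float32)),z.min(0),manip.state()["clock"])
w=cv2.resize(c["image"][60:270,150:430],(400,300),interpolation=cv2.INTER_CUBIC)
manip.move_pose([.30,.45,.30],down(.9))
im=[]
for n,(v,u) in(("side",(170,240)),("scene",(145,268))):
    c=cap(n);pickle.dump(c,open(n+"5.pkl","wb"));im.append(cv2.resize(c["image"][v:v+90,u:u+120],(400,300),interpolation=cv2.INTER_CUBIC))
    P=cloud(c);m=mask(c,RED);t=P[(m>0)&(P[...,1]>.06)&(P[...,1]<.12)&(P[...,2]>.05)];print(n,np.percentile(t,[3,97],axis=0).round(4))
cv2.imwrite("pics/f5.png",np.vstack([np.hstack(im),np.hstack([w,np.zeros_like(w)])]))
E
```

```text
[-5.6 -1.6 11.3] [0.5635 0.0865 0.0823]
[-6.1 -1.  13.4] [0.5635 0.0864 0.0823]
[-0.75460439  0.4150413   0.5777584 ]
pin top z 0.1090638956420184 ((563.4117431640625, 86.20211791992188), (15.838136672973633, 15.061508178710938), 86.01465606689453) [0.55566444 0.07824247 0.02115233] 28.2333
side [[0.5557 0.081  0.0805]
 [0.5707 0.0954 0.1092]]
scene [[0.5583 0.0792 0.0819]
 [0.5737 0.0941 0.1093]]
```

View pics/f5.png

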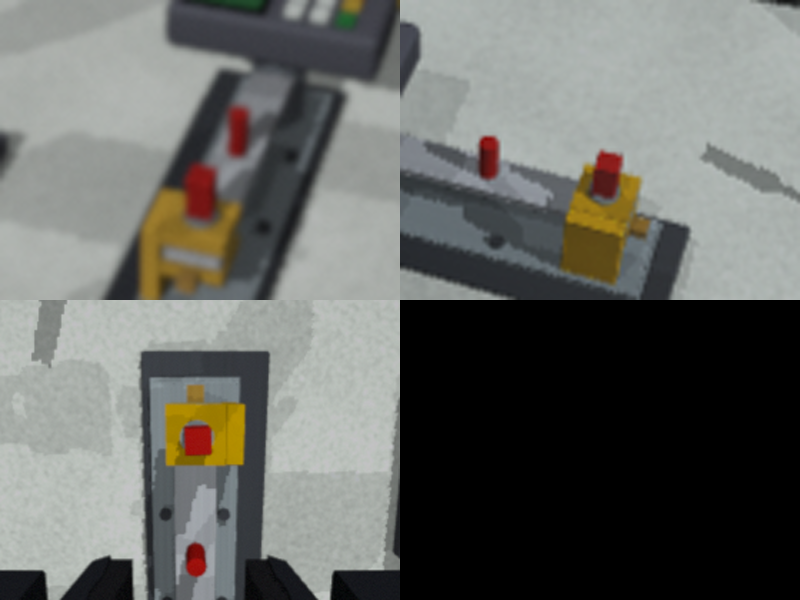

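The picture shows the pin upright with its collar flat on the upper ear and the arm shut between the ears. The numbers agree: TCP at the stop was 82.3 mm, and the grasp offset was 52.5 mm, so the tip is at about 29.8 mm against 30 for home. I am handing in.

```bash
python3 -c "
from h import *
order.close_job();print(manip.state()['clock'])"
```

```text
the job is handed in; nothing more can be done
the job is handed in; nothing more can be done
```

The arm is shut inside the yoke, the locking pin is home through both ears and the eye, and the gripper has let go. I handed the job in at about 30 s on the robot's clock.

- **Swing:** I pushed the arm shut by its red stud until it met its stop. The highest force read was about 18 N in total, 15 N of it along the swing.
- **Pin:** I took the red pin out of the blue block and lowered it step by step. It met a hard stop, which I pressed to about 13 N vertically (15 N in total).
- **Checks after letting go:** At the stop the tip worked out at about 29.8 mm, against 30 mm for home. The cameras put the grip's top at about 109 mm against 108 mm. They read about 1 mm high on the same pin in its block, so I take this as agreement. The pictures show the pin upright with its collar on the ear and the arm shut.
- **One thing that disagreed:** The detent should have needed 2 to 12 N, but my readings between steps showed at most about 2 N sideways and almost none vertically. The depth, hard stop and pictures still say the pin is home.
- **Bystanders:** I never moved near the calculator, tape ring or jar, nor touched the look-alike pins. I did not measure their positions again at the end.

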